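# Tuck the measuring frame under the microscope's stage clips

### The job

The plate of grain kernels on the microscope stage is to be measured: take the aluminium measuring frame from the bench and slide it, with its black grip outwards, flat and square, in on top of the kernel plate and under both sprung stage clips, until it is fully home against the two clip posts. Leave it lying there flat with both clips pressing on it; do not shove the kernel plate out of place, bend the clips far up, bump the microscope hard or knock over or push away the other things on the bench.

Things in the scene. Friction and masses are not known exactly. Their poses are not given: they have to be found in the camera images.
- microscope: Digital inspection microscope, fixed. Origin on the bench below the lens axis; x level towards its column (the way the frame goes in; roughly the robot's +y), z up. In mm: white base 18 high, x -75 to 150, 170 wide; grey stage block on it, x -55 to 60, 120 wide, top at z 40; column radius 13 at x 125, 358 high, with focus block and knobs (89 wide) at z 218 to 283.
- stage_centre (a point): Point on the stage top (40 mm above the bench) on the lens axis; axes as the microscope's. Two upright clip posts, 8 mm thick, stand on the stage with near faces at x 50, y +21 and -21 mm. Home, the frame's far end touches both posts: its origin is then at x 0, y 0, its underside 8 mm up, on the kernel plate.
- ring_light (a point): Centre of the underside of the black ring light round the lens, 125 mm above the bench; radius 42, height 22 mm, with the lens tube and a white camera head, no wider to the -x side, up to 345 mm. It hangs over the stage: a gripper holding the frame's grip must lean back from the column, 30 to 45 degrees from vertical.
- kernel_plate: Black plate 80 x 50 x 8 mm with rows of wells holding grain kernels (all below its top face), loose on the stage under the clips, its far end within 2 mm of the posts, its near edge at about x -30 mm of stage_centre (an 8 mm step: carry the frame in over it); origin at centre of underside, x along its length, z up.
- measuring_frame: Flat aluminium frame 86 x 56 x 6 mm with an open window crossed by fine wires, and a black moulded grip block at one end; about 55 g, loose on the bench. Origin at underside, 36 mm from its grip end and 50 mm from its far end; x along its length away from the grip (within 40 degrees of the robot's y), z up. The far end goes in first, the grip stays outside.
- frame_grip (a point): Middle of the frame's black grip block, 48 mm behind the frame's origin and 7 mm above its underside: 24 long, 24 wide, 14 mm high, its underside level with the frame's. Pinch it across its width.
- clip_left (a joint): Angle (rad) of the sprung stage clip on the +y side. 0: resting on the bare kernel plate; grows as the clip is pushed up; about 0.13 with the frame flat under it. Its spring presses on the plate with about 1.5 N, 2.1 N on the frame.
- clip_right (a joint): The same for the clip on the -y side.
- clip_left_tip (a point): Lowest point of the left clip: an 8 mm wide steel strip from its post (pivot at x 54, 19 mm above the stage) down towards -x, touching the kernel plate at x 8, y 21 mm from stage_centre. From there a lip turned up at 23 degrees runs 26 mm on to -x and rises 11 mm: the frame's end pushed in under the lip lifts the clip (some 5 N of push for both).
- clip_right_tip (a point): The same for the right clip, at y = -21 mm.
- square_tray: Bystander: open black square tray, 72 x 72 x 14 mm; origin at centre of underside.
- petri_dish: Bystander: closed glass dish, 60 mm across, 16 mm high; origin at centre of underside.
- air_duster: Bystander: white and red spray can, 64 mm across, 214 mm high; origin at centre of underside.
- drink_can: Bystander: black drink can, 52 mm across, 105 mm high; origin at centre of underside.
- tape_roll: Bystander: roll of tape lying flat, 90 mm across, 24 mm high.
- spatula: Bystander: lab spatula lying flat, 170 mm long.
- slide_box: Bystander: grey box 85 x 60 x 26 mm; origin at centre of underside.
There are look-alikes about, which are no part of the job. Several things look just like the measuring_frame: the one meant starts farthest to the robot's right.

How it is judged:
By the outcome, as a careful person would: the job done as asked, in the order asked, and still so for the second after the job is handed in, with the robot touching nothing.
It also fails if it takes over 51 s, if anything falls off the work surface, if the arm or the gripper's body presses on something with over 40 N, if the wrist force passes 120 N, or if a joint passes its speed limit or range.

### The arm

A 6-joint arm with a two-finger parallel gripper is mounted at the origin on the work surface. World frame = base frame: x ahead of the robot, y to its left, z up, the work surface at z = 0. Lengths are in mm, angles in rad, forces in N, time in s.
With the tool pointing down it reaches from about 300 to 750 mm from the base axis. Payload 8.5 kg.
Tool frame: the origin (TCP) lies midway between the tips of the shut fingers; the grasp point (between the pads) lies 19 mm behind it (grip_point_offset is the distance from the TCP to the grasp point, in mm); z points along the fingers, y is the line along which they close (so a half turn about z gives the same grasp; the last joint's range is limited). The gripper opens to 88 mm and grips with 3 to 60 N. Pads are 18 mm wide; open, the fingers measure 123 mm over their backs; the gripper's body (75 mm by 187 mm) begins 45 mm behind the grasp point.
Start: joints at [-1.552, 0.381, 1.297, -0, 1.464, -0.215], TCP at [127.417, -535.019, 238.748] pointing down, gripper open.
Joint ranges: [-3.11, 3.11], [-0.89, 2.33], [0.22, 2.48], [-1.42, 4.56], [0.17, 2.85], [-2.88, 2.88]. Speed limits (rad/s): [2.39, 2.39, 3.14, 3.14, 3.14, 3.14].

### API

Orientations are given as a unit quaternion [x, y, z, w].
In Python, from station import * gives the robot as it stands. Calls block until the motion is done:
- move_ptp(position, orientation): joint-space move of the TCP to a pose.
- move_l(position, rate=150, ori=None, stop_force=None): straight line of the TCP; ori=None keeps the orientation; rate is the mean speed in mm/s. With stop_force (N) it stops when the force on the tool has changed by that much, and returns True; else False.
- move_joints(angles): joint-space move.
- gripper_to(opening, squeeze=None): opening from 0.0 (shut) to 1.0 (fully open); squeeze is the grip in N (None keeps the last); returns when the fingers have stopped.
- dwell(seconds).
- inverse_kinematics(position, orientation): joint angles nearest the present ones, or None.
- get_obs(): the state.
- grab_frame(name): name is "scene" or "top" or "wrist"; returns the picture (420x560x3 uint8, red, green, blue); there is no depth.
- camera_info(name): a dict with "vertical_fov" (degrees; the focal length in pixels is half the picture's height over the tangent of half this angle, whatever the lens; pixels are square), "cx", "cy" (the principal point, pixels), "R" (3x3) and "t" (3): a world point X has camera coordinates R X + t. Camera axes: x right, y down, z forward; pixel columns grow to the right and rows downward; lengths in mm; the calibration is good to about 2 mm. A picture is of the moment at which its call begins: read the wrist's pose just before it. camera_info takes no time and is no camera call; for the wrist camera it gives the pose at the moment of the call.
A pose or a line that the arm cannot do raises Unreachable and nothing moves.
- job_done(): hands the job in; it is judged then, once.
The state is a dict: "clock": time; "joint_pos": joint angles; "qvel": joint speeds; "joint_efforts": joint torques, N m; "tcp_pos": TCP position; "orientation": TCP orientation; "force": force on the tool from outside, world axes, zero at the start; "ft_torque": the same for the moment, N m; "opening": opening from 0.0 (shut) to 1.0 (fully open); "grasp_force": force on a finger pad.
Only numpy, scipy, OpenCV 4.12 (cv2) and the standard library are available. Lean on these libraries where they do the work, as an engineer would, in place of code of your own. Each camera call takes 0.05 s, during which the arm holds its last target. There are 200 camera calls.

## Working session

There is one attempt and no reset: what is moved stays moved. The work goes in short steps, each a Python script; the robot and the scene stay as the last script left them, time stands still between calls to the robot, and variables do not carry over. Pictures are saved under pics/ and viewed, at most 10 in all, crops included, and the job is handed in when it is done.

```bash
ls; mkdir -p pics
python3 - <<'E'
from station import *
import cv2,numpy as np
for n in ["scene","top"]:
    f=grab_frame(n); cv2.imwrite(f"pics/{n}0.png",f[:,:,::-1]); c=camera_info(n); print(n,c)
print(get_obs())
E
```

```text
pics
scene {'vertical_fov': 42.0854631043137, 'cx': 278.7104959234076, 'cy': 209.82049923608852, 'R': array([[ 0.67362872,  0.73882096,  0.01918161],
       [ 0.55373772, -0.48734758, -0.67517914],
       [-0.48948839,  0.46544164, -0.73740437]]), 't': array([-331.87736156, -236.87236708, 1851.07650759])}
top {'vertical_fov': 42.94332526412112, 'cx': 280.52765669013337, 'cy': 205.72729593738075, 'R': array([[ 0.02308575, -0.99950288, -0.02147172],
       [-0.98687601, -0.01935013, -0.16031628],
       [ 0.15982111,  0.02489094, -0.98683213]]), 't': array([  -9.37156764,  540.39286237, 1315.54094966])}
{'clock': 0.1, 'joint_pos': array([-1.55229804e+00,  3.81124683e-01,  1.29812785e+00, -3.46234415e-06,
        1.46362864e+00, -2.15298935e-01]), 'qvel': array([-2.62738481e-05, -3.84977405e-04, -3.66108570e-03,  1.56071991e-03,
        4.30798147e-05, -5.59088725e-05]), 'joint_efforts': array([ 1.98701091e-03, -4.38655329e+01, -2.24913383e+01,  7.14071444e-02,
        3.42187914e-02, -7.08850553e-05]), 'tcp_pos': array([ 127.41296782, -534.78445198,  238.22090231]), 'orientation': array([ 9.93174907e-01,  1.16632709e-01,  6.15801734e-05, -6.41310819e-04]), 'force': array([ 0.23775901, -0.4500061 ,  0.47134882]), 'ft_torque': array([ 0.08631062,  0.00726307, -0.009199  ]), 'grasp_force': 0.0, 'opening': 0.9965523900073857}
```

View pics/top0.png

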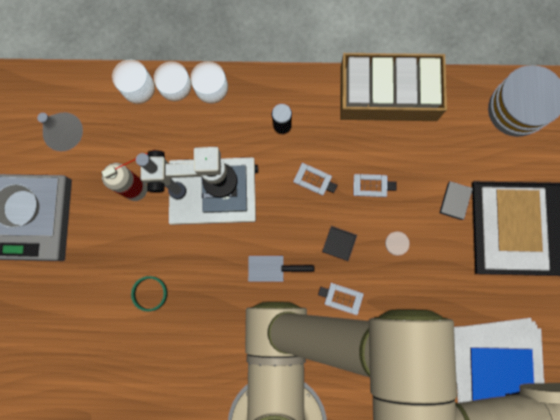

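View pics/scene0.png

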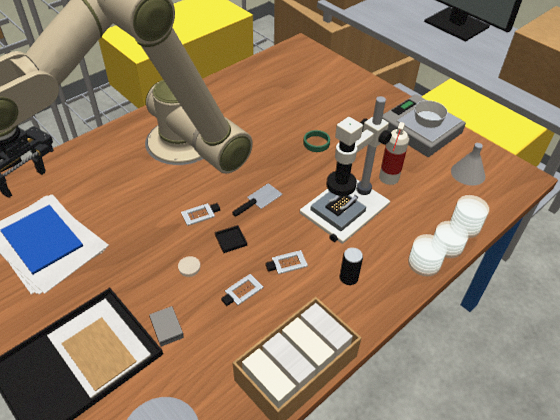

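The top view shows look-alike frames at (313,180), (371,185) and (344,298). The one meant is (371,185), with its grip at (391,186). The microscope base spans u 167–256, v 158–222, with its column to the left (+y). I'll do a rough localisation, then take a close wrist view.

```bash
cat > h.py <<'E'
from station import *
import cv2,numpy as np
from scipy.spatial.transform import Rotation as Ro
def foc(c): return 210/np.tan(np.radians(c["vertical_fov"])/2)
def ray(c,uv):
    d=c["R"].T@np.array([(uv[0]-c["cx"])/foc(c),(uv[1]-c["cy"])/foc(c),1]); return -c["R"].T@c["t"],d/np.linalg.norm(d)
def onz(c,uv,z):
    o,d=ray(c,uv); return o+d*(z-o[2])/d[2]
def proj(c,X):
    p=c["R"]@np.array(X,float)+c["t"]; return np.array([c["cx"],c["cy"]])+foc(c)*p[:2]/p[2]
def ori(yaw,tilt):
    # tool pointing down; closing axis y perpendicular to heading yaw; leaning: gripper body leans back (-heading) by tilt
    h=np.array([np.cos(yaw),np.sin(yaw),0]); z=np.sin(tilt)*h-np.cos(tilt)*np.array([0,0,1.])
    y=np.array([-h[1],h[0],0]); 
    return [Ro.from_matrix(np.c_[np.cross(s*y,z),s*y,z]).as_quat() for s in(1,-1)]
def snap(n,name):
    c=camera_info(n); f=grab_frame(n); cv2.imwrite(f"pics/{name}.png",f[:,:,::-1]); np.save(f"pics/{name}.npy",c,allow_pickle=True); return c,f
def load(name): return np.load(f"pics/{name}.npy",allow_pickle=True).item()
E
python3 - <<'E'
from h import *
c=camera_info("top")
for n,uv,z in [("frame",(371,185),6),("grip",(391,186),14),("b1",(167,160),18),("b2",(256,158),18),("b3",(256,221),18),("b4",(169,223),18),("tray",(340,243),7),("other",(313,180),6),("drink",(282,130),0)]: print(n,onz(c,uv,z).round(0))
w=camera_info("wrist");o=get_obs();R=Ro.from_quat(o["orientation"]).as_matrix()
print("cam in tool",R.T@(-w["R"].T@w["t"]-o["tcp_pos"]),(w["R"]@R).round(2),w["vertical_fov"])
for yaw in(np.pi/2,):
  for t in (0,.6,.7):
    for q in ori(yaw,t):
        for p in ([400,-190,20],[450,-250,330],[480,20,60]):
            s=inverse_kinematics(np.array(p,float),q);print(t,p,None if s is None else s.round(2))
E
```

```text
frame [ 606. -233.    6.]
grip [ 603. -284.   14.]
b1 [661. 306.  18.]
b2 [671.  70.  18.]
b3 [503.  65.  18.]
b4 [494. 291.  18.]
tray [ 452. -153.    7.]
other [617. -81.   6.]
drink [754.   4.   0.]
cam in tool [  83.03529944    0.55641649 -146.26967566] [[-0.    1.   -0.  ]
 [-0.95 -0.   -0.32]
 [-0.32 -0.    0.95]] 59.5037739635842
0 [400, -190, 20] [-0.71  0.51  1.88 -0.    0.75  2.43]
0 [450, -250, 330] [-0.74  0.27  1.2  -0.    1.67  2.4 ]
0 [480, 20, 60] None
0 [400, -190, 20] [-0.71  0.51  1.88 -0.    0.75 -0.71]
0 [450, -250, 330] [-0.74  0.27  1.2  -0.    1.67 -0.74]
0 [480, 20, 60] [-0.21  0.48  1.74 -0.    0.92 -0.21]
0.6 [400, -190, 20] [-0.92  0.67  1.7   0.36  1.29  2.03]
0.6 [450, -250, 330] [-0.91  0.44  1.07  0.41  2.09  2.35]
0.6 [480, 20, 60] [-0.49  0.58  1.74  0.57  1.2   2.34]
0.6 [400, -190, 20] [-0.92  0.67  1.7   0.36  1.29 -1.12]
0.6 [450, -250, 330] [-0.91  0.44  1.07  0.41  2.09 -0.79]
0.6 [480, 20, 60] [-0.49  0.58  1.74  0.57  1.2  -0.8 ]
0.7 [400, -190, 20] [-0.94  0.71  1.67  0.4   1.38  2.  ]
0.7 [450, -250, 330] [-0.93  0.47  1.06  0.48  2.15  2.36]
0.7 [480, 20, 60] [-0.52  0.61  1.74  0.63  1.26  2.28]
0.7 [400, -190, 20] [-0.94  0.71  1.67  0.4   1.38 -1.14]
0.7 [450, -250, 330] [-0.93  0.47  1.06  0.48  2.15 -0.78]
0.7 [480, 20, 60] [-0.52  0.61  1.74  0.63  1.26 -0.86]
```

Run:
```python
from h import *
q=ori(np.pi/2,0)[1]
move_ptp([600,-290,190],q); dwell(.3); snap("wrist","w1")
q=ori(np.pi/2,.85)[1]
for p in ([585,-70,130],[585,-50,170],[560,-30,200]):
    try:
        move_ptp(p,q); dwell(.3); snap("wrist","w2"); print(p); break
    except Unreachable as e: print(e)
print(get_obs()["clock"],get_obs()["joint_pos"])
```

```text
[585, -70, 130]
3.6083 [-0.60015793  0.71606533  1.28485175  0.67334729  1.68069126 -0.71595873]
```

View pics/w1.png

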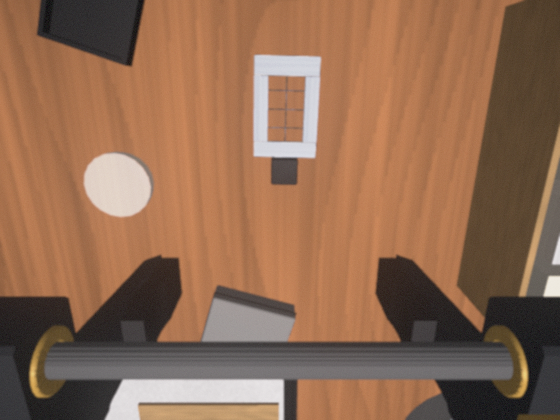

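View pics/w2.png

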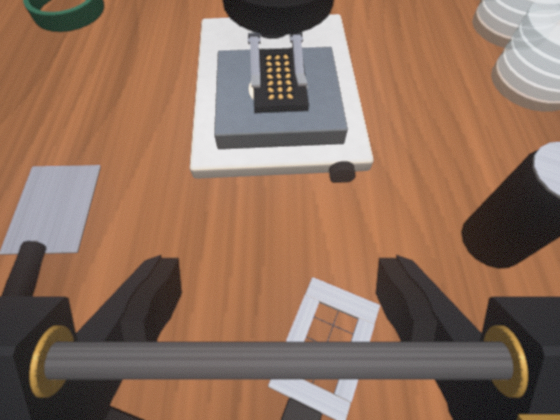

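w1 shows the target frame with corners at about (255,56), (321,57), (315,157), (253,156) and its grip at 271–298 × 158–185. The slide box lies behind it. w2 shows the stage (216–345, 48–146), the plate with both clips, and the base front corners (193,170) and (371,160). I'll zoom in on w2.

Run:
```python
from h import *
f=cv2.imread("pics/w2.png"); cv2.imwrite("pics/w2c.png",cv2.resize(f[25:175,184:380],(784,600),interpolation=cv2.INTER_CUBIC))
c=load("w1"); g=cv2.imread("pics/w1.png")
hsv=cv2.cvtColor(g,cv2.COLOR_BGR2HSV); m=((hsv[...,1]<60)&(hsv[...,2]>140)).astype(np.uint8); m[:,:200]=0;m[200:]=0;m[:,360:]=0
cn=max(cv2.findContours(m,cv2.RETR_EXTERNAL,cv2.CHAIN_APPROX_NONE)[0],key=cv2.contourArea)
P=np.array([onz(c,p,6)[:2] for p in cn[:,0]+0.0],np.float32)
r=cv2.minAreaRect(P);print("frame",r,cv2.boxPoints(r).round(1).tolist())
k=((hsv[...,2]<60)).astype(np.uint8);k[:150]=0;k[195:]=0;k[:,:255]=0;k[:,315:]=0
cn=max(cv2.findContours(k,cv2.RETR_EXTERNAL,cv2.CHAIN_APPROX_NONE)[0],key=cv2.contourArea)
for z in(0,14):
  P=np.array([onz(c,p,z)[:2] for p in cn[:,0]+0.0],np.float32);print("grip",z,cv2.minAreaRect(P))
# base and stage
c=load("w2")
for n,uv,z in [("b3",(371,160),18),("b4",(192,168),18),("s near",(216,137),40),("s near",(345,131),40),("s far",(337,47),40),("s far",(217,50),40)]: print(n,onz(c,uv,z).round(1))
```

```text
frame ((606.1593627929688, -231.1451873779297), (86.64796447753906, 56.87553024291992), 88.6426010131836) [[576.7000122070312, -273.79998779296875], [633.5999755859375, -275.1000061035156], [635.5999755859375, -188.5], [578.7999877929688, -187.1999969482422]]Traceback (most recent call last):
  File "<stdin>", line 9, in <module>
ValueError: max() iterable argument is empty
```

View pics/w2c.png

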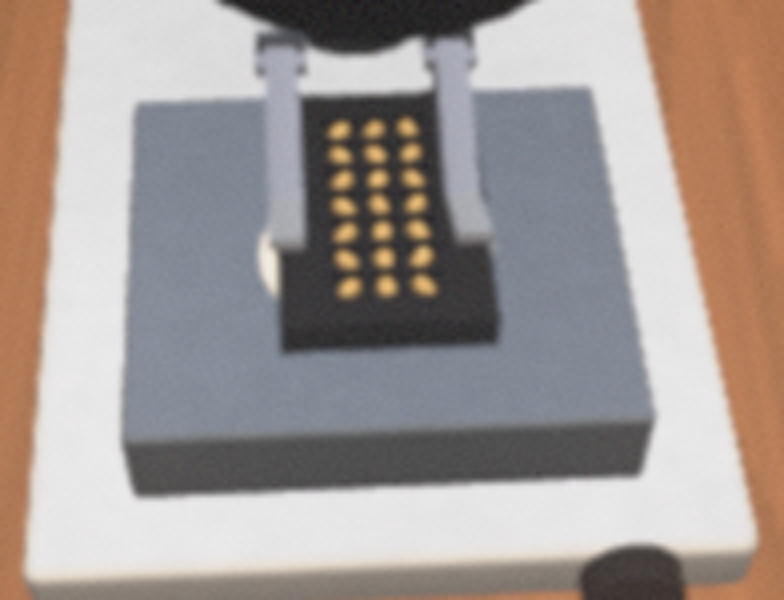

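Run:
```python
from h import *
from scipy.optimize import least_squares
c=load("w2")
pts={"s1":((124,442),(-55,60,40)),"s2":((655,414),(-55,-60,40)),"s3":((591,88),(60,-60,40)),"s4":((135,103),(60,60,40)),
"b1":((27,580),(-75,85,18)),"b2":((757,546),(-75,-85,18))}
extra={"pnl":((283,333),48),"pnr":((498,319),48),"pfl":((303,100),48),"lipL":((288,247),59),"lipR":((475,240),59)}
full=lambda p:np.array([184+p[0]/4-.375,25+p[1]/4-.375])
for k,(p,X) in pts.items(): print(k,onz(c,full(p),X[2]).round(1))
def res(v,keys):
    C,S=np.cos(v[2]),np.sin(v[2])
    return np.concatenate([onz(c,full(pts[k][0]),pts[k][1][2])[:2]-[v[0]+C*pts[k][1][0]-S*pts[k][1][1],v[1]+S*pts[k][1][0]+C*pts[k][1][1]] for k in keys])
for keys in (list(pts),["s1","s2","s3","s4"],["b1","b2","s1","s2"]):
    r=least_squares(res,[585,143,1.57],args=(keys,));v=r.x;print(v[:2].round(1),np.degrees(v[2]).round(2),r.fun.round(1))
    C,S=np.cos(v[2]),np.sin(v[2])
    for k,(p,z) in extra.items():
        d=onz(c,full(p),z)[:2]-v[:2];print("  ",k,(C*d[0]+S*d[1]).round(1),(-S*d[0]+C*d[1]).round(1))
g=cv2.imread("pics/w1.png").max(2); cc=load("w1")
print("pred grip corners",[proj(cc,(604.85+a,-286.1+b,14)).round(0).tolist() for a in(-12,12) for b in(-12,12)]); print(g[150:195:4,262:310:4])
```

```text
s1 [529.5  88.5  40. ]
s2 [647.   96.5  40. ]
s3 [640.9 207.9  40. ]
s4 [522.6 202.   40. ]
b1 [506.2  67.1  18. ]
b2 [672.   76.5  18. ]
[585.  146.4] 93.26 [ 1.2  0.5 -1.1  1.6 -0.6 -1.8  0.9 -0.9  1.7  0.4 -2.1  0.1]
   pnl -32.0 22.8
   pnr -30.4 -25.6
   pfl 47.2 15.8
   lipL -16.9 20.7
   lipR -17.1 -21.0
[585.1 146.2] 93.33 [ 1.   0.7 -1.3  1.7 -0.6 -1.7  0.8 -0.6]
   pnl -31.8 22.9
   pnr -30.3 -25.5
   pfl 47.4 15.8
   lipL -16.7 20.8
   lipR -17.0 -20.9
[584.8 147. ] 93.43 [ 1.7  0.  -2.1 -0.8  1.3 -0.  -1.   0.8]
   pnl -32.5 22.7
   pnr -31.2 -25.8
   pfl 46.6 15.4
   lipL -17.5 20.5
   lipR -17.8 -21.2
pred grip corners [[271.0, 185.0], [271.0, 159.0], [297.0, 185.0], [298.0, 159.0]]
[[220 221 220 221 222 222 222 223 222 223 223 223]
 [224 225 225 224 224 225 225 225 225 227 224 226]
 [187 186 168  79  88  86  86  84  88 165 177 178]
 [188 183 163  86  84  85  84  87  85 150 175 172]
 [189 186 159  83  83  84  86  83  82 167 173 172]
 [188 185 158  82  83  86  86  85  80 165 173 173]
 [188 185 158  83  82  80  84  83  80 170 173 170]
 [188 188 160  81  81  82  82  80  80 170 173 171]
 [188 188 159  77  75  79  81  76  79 171 172 172]
 [188 187 187 177 178 180 174 178 177 180 174 170]
 [190 185 185 179 185 180 180 181 184 183 174 170]
 [193 189 186 183 182 184 180 182 182 182 174 169]]
```

```bash
cat >> h.py <<'E'
T=.77; ZO=9.; FWD=7.
G=np.array([604.85,-286.1]); YF=np.radians(88.64)
S=np.array([585.,146.4]); YS=np.radians(93.3)
qF=ori(YF,T)[1]; qS=ori(YS,T)[1]
hd=lambda y:np.array([np.cos(y),np.sin(y)])
def place(x,z,y=0.):  # TCP for frame origin at x,y (stage axes), underside at z
    h=hd(YS); p=S+h*(x-48+FWD)+y*np.array([-h[1],h[0]]); return np.r_[p,z+ZO]
E
python3 - <<'E'
from h import *
p=np.r_[G+hd(YF)*FWD,ZO]; z=Ro.from_quat(qF).as_matrix()[:,2]
pts=[(p-110*z,qF),(p,qF),(p+[0,0,110],qF),(place(-120,110),qS),(place(-85,51),qS),(place(0,48),qS)]
for a,b in pts: print(a.round(1),inverse_kinematics(a,b))
gripper_to(.65)
move_ptp(*pts[0])
move_l(p-25*z,150); print(move_l(p,50,stop_force=8)); o=get_obs(); print(o["tcp_pos"]-p,o["force"])
gripper_to(0.0,35); o=get_obs(); print(o["opening"],o["grasp_force"],o["force"],o["clock"])
move_l(p+[0,0,12],40); dwell(.2); snap("wrist","w3"); o=get_obs(); print(o["opening"],o["grasp_force"],o["force"],o["clock"])
E
```

```text
[ 603.2 -355.7   88. ] [-0.87148535  1.01401398  0.68327791  0.53453875  2.01220802 -0.75835154]
[ 605.  -279.1    9. ] [-0.80290022  1.01327895  0.93740378  0.52857214  1.76000065 -0.83283297]
[ 605.  -279.1  119. ] [-0.80290022  0.89382327  0.86891259  0.55546221  1.92114965 -0.73234497]
[594.3 -14.3 119. ] [-0.48855104  0.70300792  1.30309763  0.63733737  1.59591396 -0.68395035]
[592.3  20.6  60. ] [-0.43928636  0.76603449  1.38154501  0.66355686  1.45720798 -0.73528897]
[587.4 105.5  57. ] [-0.31056875  0.74594559  1.44655338  0.72743904  1.35465401 -0.681731  ]
False
[ 0.06219015 -0.04264851  0.03253336] [-0.25701301 -0.46828936 -0.96635028]
0.26364211699467555 35.00016152858734 [-0.20117614  0.49739414  0.40749549] 7.3083
0.26427460187674173 34.999757409095764 [ 1.11757269  0.44893868 -0.87428985] 8.0083
```

View pics/w3.png

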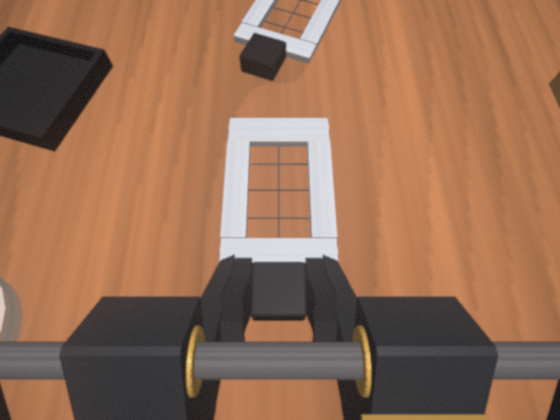

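The frame is held square between the fingers, with far corners at (230,119) and (328,119). Next I'll check the predicted corners against this picture, then carry it to the pre-insert pose.

Run:
```python
from h import *
c=load("w3"); h=hd(YF); n=np.array([-h[1],h[0]]); O=G+48*h
for zz in(18,16,20): print(zz,[proj(c,np.r_[O+a*h+b*n,zz]).round(1).tolist() for a,b in((50,28),(50,-28),(-36,28),(-36,-28))])
p=np.r_[G+h*FWD,ZO]
move_l(p+[0,0,110],200); move_ptp(place(-120,110),qS); move_l(place(-90,53),120); dwell(.2)
snap("wrist","w4"); o=get_obs(); print(o["tcp_pos"]-place(-90,53),o["force"],o["clock"])
f=cv2.imread("pics/w4.png"); cv2.imwrite("pics/w4c.png",cv2.resize(f[:300,130:430],(600,600),interpolation=cv2.INTER_CUBIC))
c=load("w4");h=hd(YS); n=np.array([-h[1],h[0]])
print("pred frame",[proj(c,np.r_[S+(a-90)*h+b*n,59]).round(1).tolist() for a,b in((50,28),(50,-28))])
print("pred stage",[proj(c,np.r_[S+a*h+b*n,40]).round(1).tolist() for a,b in((-55,60),(-55,-60),(60,60),(60,-60))],"lip",[proj(c,np.r_[S-18*h+b*n,59]).round(1).tolist() for b in(25,17,-17,-25)])
```

```text
18 [[228.5, 116.9], [327.8, 116.8], [217.8, 265.6], [338.8, 265.5]]
16 [[228.9, 119.1], [327.4, 119.0], [218.5, 266.8], [338.2, 266.7]]
20 [[228.0, 114.6], [328.3, 114.4], [217.2, 264.4], [339.5, 264.2]]
[ 0.24173232 -0.36010014  0.49522708] [-0.76980098  0.04714375 -0.91151441] 10.6167
pred frame [[228.0, 116.9], [327.0, 116.8]]
pred stage [[176.7, 157.6], [378.3, 157.5], [195.2, 23.9], [359.6, 23.8]] lip [[235.2, 87.1], [248.8, 87.1], [306.2, 87.0], [319.7, 87.0]]
```

View pics/w4c.png

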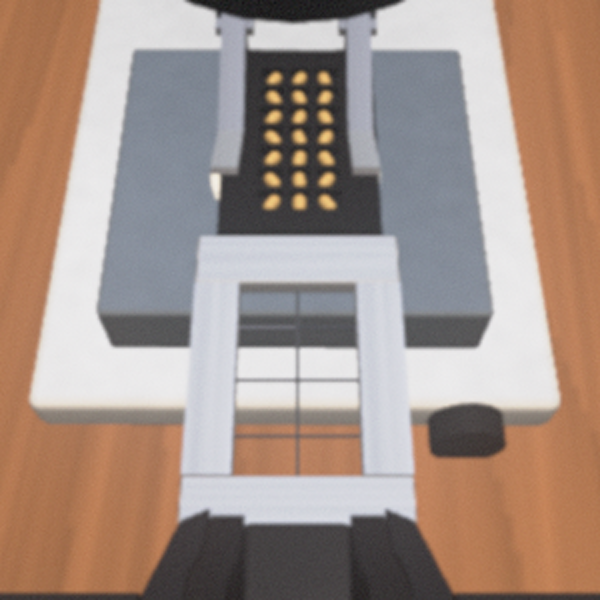

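Frame far corners are at full-image (230,118.5) and (328.5,118.5), about 1 mm right of the prediction. The lips at 235–249 and 305–319 match their predictions. I'll shift the frame +0.6 mm in y, move over the plate edge and touch down.

Run:
```python
from h import *
Y=.6
move_l(place(-75,53,Y),60); dwell(.2)
r=move_l(place(-75,44.5,Y),8,stop_force=2); dwell(.1); o=get_obs(); zc=o["tcp_pos"][2]-ZO; print(r,"underside z",zc,o["force"])
z=zc+.6
move_l(np.r_[o["tcp_pos"][:2],z+ZO],10); dwell(.2); f0=get_obs()["force"]
np.save("z.npy",z)
h=hd(YS)
for x,l in((-58,12),(-45,14),(-30,14)):
    r=move_l(place(x,z,Y),25,stop_force=l); o=get_obs(); d=o["force"]-f0; print(x,r,"axial",d[:2]@h,"z",d[2],o["tcp_pos"]-place(x,z,Y),o["clock"])
    if r: break
snap("wrist","w5")
f=cv2.imread("pics/w5.png"); cv2.imwrite("pics/w5c.png",cv2.resize(f[:300,130:430],(600,600),interpolation=cv2.INTER_CUBIC))
```

```text
True underside z 45.58751936196855 [ 0.06685959 -0.62525293  1.99631446]
-58 False axial 1.8972119380300605 z 0.8380781406584976 [-0.11313952  0.27888576  0.04315182] 13.4417
-45 False axial -7.672495889500087 z 4.052195620024413 [ 0.85468327 -1.26845721  0.3662107 ] 14.1083
-30 False axial -6.705466202298128 z 5.682257071597963 [ 1.04187662 -1.14857022  0.70306931] 14.8583
```

View pics/w5c.png

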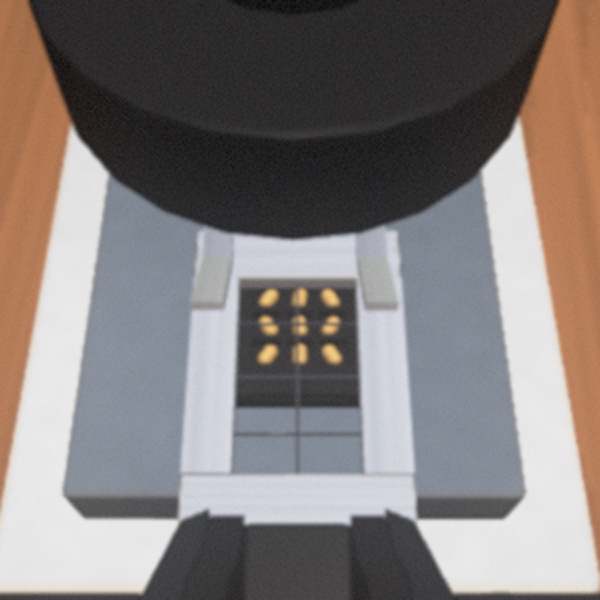

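The frame's far end is now under both clips, with the lips at crop (212,280) and (378,280), and the plate is visible through the window. The tool presses down about 5.7 N, so I'll ease up and then slide home.

Run:
```python
from h import *
Y=.6; h=hd(YS); z=float(np.load("z.npy")); n=np.array([-h[1],h[0]])
def st(t):
    o=get_obs(); d=o["force"]; e=o["tcp_pos"]-place(0,48,Y); print(t,"axial %.1f lat %.1f z %.1f"%(d[:2]@h,d[:2]@n,d[2]),"x %.2f y %.2f z %.2f"%(e[:2]@h,e[:2]@n,e[2]),"tq",o["ft_torque"].round(2),o["clock"])
st("now")
for k in(.6,1.2,1.8):
    move_l(place(-30,z+k,Y),20); dwell(.15); st(k)
    if get_obs()["force"][2]<.8: break
z+=k
for x in(-20,-12,-6): r=move_l(place(x,z,Y),25,stop_force=12); st((x,r))
if not r:
    r=move_l(place(6,z,Y),10,stop_force=6); st(("home",r))
np.save("z.npy",z)
```

```text
now axial -7.3 lat -0.4 z 6.7 x -31.21 y -0.96 z -1.11 tq [-0.26 -0.15 -0.11] 14.9083
0.6 axial -5.2 lat -1.3 z 5.5 x -31.16 y -0.96 z -0.69 tq [-0.4  -0.18 -0.14] 15.3083
1.2 axial -5.9 lat -1.4 z 4.7 x -31.10 y -0.96 z -0.27 tq [-0.45 -0.22 -0.18] 15.7083
1.8 axial -5.8 lat -2.8 z 2.0 x -30.84 y -0.60 z -0.03 tq [-0.74 -0.26 -0.34] 16.1083
(-20, False) axial -4.2 lat -1.0 z 2.6 x -20.39 y -0.28 z -0.02 tq [-0.58 -0.3  -0.17] 16.6583
(-12, False) axial -3.1 lat -1.3 z 2.4 x -12.13 y -0.15 z -0.02 tq [-0.58 -0.27 -0.15] 17.125
(-6, False) axial -3.5 lat -1.1 z 1.1 x -6.05 y -0.07 z -0.01 tq [-0.55 -0.26 -0.19] 17.5167
('home', True) axial -1.2 lat 0.9 z 3.3 x 0.70 y -0.09 z -0.03 tq [-0.15 -0.09  0.02] 18.2917
```

Run:
```python
from h import *
Y=.6; h=hd(YS); z=float(np.load("z.npy")); n=np.array([-h[1],h[0]])
def st(t):
    o=get_obs(); d=o["force"]; e=o["tcp_pos"]-place(0,48,Y); print(t,"axial %.1f lat %.1f z %.1f"%(d[:2]@h,d[:2]@n,d[2]),"x %.2f y %.2f z %.2f"%(e[:2]@h,e[:2]@n,e[2]),"tq",o["ft_torque"].round(2),o["clock"])
dwell(.2); st("rest")
for i in range(2): 
    r=move_l(place(6,z,Y),8,stop_force=7); st(r); dwell(.2); st("after")
snap("wrist","w6"); snap("scene","sc6")
f=cv2.imread("pics/w6.png"); g=cv2.imread("pics/sc6.png")
a=cv2.resize(f[:300,130:430],(400,400),interpolation=cv2.INTER_CUBIC);b=cv2.resize(g[130:230,290:390],(400,400),interpolation=cv2.INTER_CUBIC)
cv2.imwrite("pics/w6c.png",np.hstack([a,b]))
```

```text
rest axial 0.8 lat 1.4 z 3.6 x 0.66 y -0.08 z -0.02 tq [0.19 0.1  0.2 ] 18.4917
True axial -1.6 lat 0.3 z 2.8 x 0.69 y -0.10 z -0.04 tq [-0.12 -0.12  0.02] 18.7917
after axial -1.0 lat -0.2 z 3.8 x 0.68 y -0.09 z -0.01 tq [-0.13 -0.13  0.02] 18.9917
True axial -2.4 lat 1.2 z 3.1 x 0.70 y -0.08 z -0.06 tq [-0.11 -0.07  0.08] 19.2667
after axial -0.1 lat 0.0 z 3.6 x 0.67 y -0.08 z -0.02 tq [-0.08 -0.07  0.03] 19.4667
```

View pics/w6c.png

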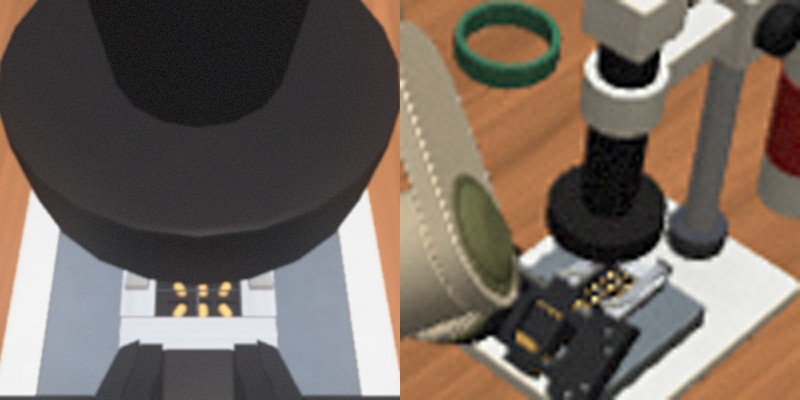

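Hard stop at x≈0.7, repeated twice. The frame is home, with the lips on it and the wires square. I'll release, then nudge the grip end with shut fingers to square it against both posts.

Run:
```python
from h import *
Y=0; h=hd(YS)
o=get_obs(); t=Ro.from_quat(o["orientation"]).as_matrix()[:,2]; p=o["tcp_pos"]
gripper_to(.5); dwell(.2); print(get_obs()["force"].round(1))
move_l(p-45*t,80); snap("wrist","w7"); gripper_to(0.)
move_l(place(-46,44,Y),80); dwell(.2)
r=move_l(place(-18,44,Y),12,stop_force=4); o=get_obs(); e=o["tcp_pos"]-place(0,48,Y); print(r,"x",e[:2]@h,"expect about",-25.5,o["force"].round(1))
q=move_l(place(-16,44,Y),6,stop_force=5); e=get_obs()["tcp_pos"]-place(0,48,Y); print(q,e[:2]@h)
move_l(place(-46,44,Y),80); move_l(place(-80,80,Y),120); dwell(.2)
snap("wrist","w8"); snap("scene","sc8"); print(get_obs()["clock"])
f=cv2.imread("pics/w8.png"); g=cv2.imread("pics/sc8.png")
a=cv2.resize(f[:300,130:430],(400,400),interpolation=cv2.INTER_CUBIC);b=cv2.resize(g[150:230,300:380],(400,400),interpolation=cv2.INTER_CUBIC)
cv2.imwrite("pics/w8c.png",np.hstack([a,b]))
c=load("w8"); n=np.array([-h[1],h[0]])
print("pred grip-end corners (crop px)",[((proj(c,np.r_[S+(.7-36)*h+b*n,54])-[130,0])*4/3).round(1).tolist() for b in(28,-28)],"stage near",[((proj(c,np.r_[S-55*h+b*n,40])-[130,0])*4/3).round(1).tolist() for b in(60,-60)])
```

```text
[-0.6 -0.3 -0.1]
True x -24.6540077677212 expect about -25.5 [-0.1 -3.9  2.1]
True -24.604874993030972
25.9667
pred grip-end corners (crop px) [[139.1, 208.2], [256.9, 207.8]] stage near [[74.3, 258.7], [322.1, 257.9]]
```

View pics/w8c.png

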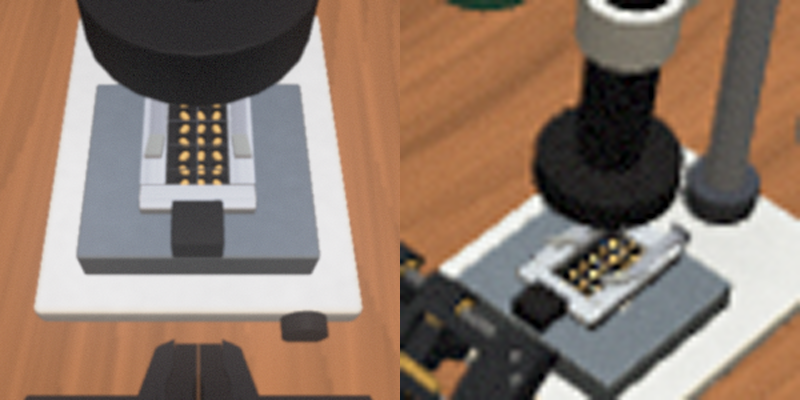

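The frame lies square and flat: grip end at crop (139–256, 210), both lips on its rails at (154,147) and (241,147), and the arm is clear. I'm handing it in.

```bash
python3 -c "
from station import *
print(get_obs()['force']); print(job_done())"
```

```text
[-0.20958382  0.78220881 -0.33383352]
the job is handed in; nothing more can be done
None
```

The job is handed in at about 26 s: the measuring frame lies flat and square on the kernel plate, under both clips, with its far end stopped firmly at the clip posts (the posts themselves are hidden by the ring light) and the arm clear.

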